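Load the clamping jig and start its hand screw without crossing the thread

TASK

Lay every loose aluminium blank lengthwise on top of the jig's narrow rail, one behind another, while the strap is still swung aside. Then swing the strap over them, press its hand screw down gently and start it clockwise; if it resists early it has been started wrongly, so stop at once without forcing it, back off, find the true thread start and only then run it fully home, so that the strap stays down over the blanks by itself. Leave the other things on the bench alone.

Things in the scene. Friction and masses are not known exactly. Their poses are not given: they have to be found in the camera images.
- rail_top (a point): Centre of the top face of the jig's rail, a bright steel bar 180 mm long (x), 14 mm wide (y) and 33 mm high that stands lengthwise on a dark steel base plate (12 mm thick, 160 mm wide under the rail) fixed to the bench; top 45 mm above the bench. Just past each end is a stop, 30 mm wide, 12 mm higher. x: along the rail from the boss end to the pivot end, z: up.
- pivot (a point): The strap's pivot axis (vertical), 160 mm from rail_top along +x; the point lies half-way up the raised strap, 98 mm above the bench. The pivot post under it is 40 mm across.
- boss (a point): Top centre of the threaded boss (dark steel, 52 mm across, top 46 mm above the bench) at the other end of the rail, 125 mm from rail_top along -x. The screw goes down into it. Where round the bore the thread starts is not marked and differs from start to start.
- knob_grip (a point): Centre of the strap's black round hand knob (40 mm across, 24 mm high), 285 mm from the pivot axis. With the strap raised it is 130 mm above the bench. The knob carries a steel stem with one lug at its foot and turns freely while raised. Home takes 3.5 to 4 rad clockwise; anticlockwise undoes it. At 11.5 mm down the strap's rubber pad meets the blanks, its side skirts (30 mm apart inside, 8 mm deep) either side of them.
- swing (a joint): Angle of the strap (aluminium bar 305 x 24 x 12 mm, carries the knob, stiff: about 2 N to swing): 0 against its stop, in line over the rail with the screw over the boss; about 1.3 when swung aside, towards the rail's +y side. It closes anticlockwise seen from above. Going down, its forked nose takes a dowel (8 mm, round top) beyond the boss, 3 mm below the raised strap, so swing it only when raised.
- strap (a joint): How far strap and knob are pressed down, m: 0 raised (by a spring: 2.5 N starts it down, about 20 N at the bottom stop, 0.0165). At a wrong angle the lug lands on the mouth's teeth (falling 3 mm per rad clockwise) at 0.004 to 0.007. At the right one (a 0.8 rad window in each turn) it drops to the bottom; clockwise turning then takes it under the thread, which holds it at 0.0105 and draws it 0.0015 per rad to a dead stop, home, near 0.0145.
- thread_mouth (a joint): Strain of a crossed thread, rad: 0 when nothing forces it; with the lug pressed on the mouth at a wrong angle, the knob backs anticlockwise in clicks but binds within 1 rad of clockwise turning and winds this up against 1.2 N m per rad. The thread is spoilt beyond 0.4.
- blank1_c (a point): Centre of a loose aluminium blank, a square bar 36 mm long (its x axis) and 22 x 22 mm, lying on the 4 mm thick rubber bench mat at the start; the four long faces are alike. Three or four blanks are there; None if this one is absent.
- blank2_c (a point): Centre of a loose aluminium blank, a square bar 36 mm long (its x axis) and 22 x 22 mm, lying on the 4 mm thick rubber bench mat at the start; the four long faces are alike. Three or four blanks are there; None if this one is absent.
- blank3_c (a point): Centre of a loose aluminium blank, a square bar 36 mm long (its x axis) and 22 x 22 mm, lying on the 4 mm thick rubber bench mat at the start; the four long faces are alike. Three or four blanks are there; None if this one is absent.
- blank4_c (a point): Centre of a loose aluminium blank, a square bar 36 mm long (its x axis) and 22 x 22 mm, lying on the 4 mm thick rubber bench mat at the start; the four long faces are alike. Three or four blanks are there; None if this one is absent.
- mat: The fixed rubber bench mat the blanks start on, 200 x 200 x 4 mm; origin at the centre of its underside. Nothing to do with it.
- carton: Bystander: small cardboard box, 60 x 90 x 50 mm, origin at the centre of its underside.
- bottle: Bystander: white plastic bottle, 60 mm across, 130 mm high, origin at the centre of its underside.
- driver: Bystander: screwdriver lying on the bench; leave it alone.

How it is judged (in metres and radians):
On the way, in this order (a step that is already met when the one before it is completed fails the run):
1. every blank lies lengthwise on the rail with the strap still swung aside (y of blank1_c in the frame of rail_top between -0.006 and 0.006 m and x of blank1_c in the frame of rail_top between -0.082 and 0.082 m and z of blank1_c in the frame of rail_top between 0.008 and 0.014 m and angle between the x axis of each of blank1_c, blank2_c, blank3_c, blank4_c and the x axis of rail_top, either way round below 0.25 rad and y of blank2_c in the frame of rail_top between -0.006 and 0.006 m and x of blank2_c in the frame of rail_top between -0.082 and 0.082 m and z of blank2_c in the frame of rail_top between 0.008 and 0.014 m and y of blank3_c in the frame of rail_top between -0.006 and 0.006 m and x of blank3_c in the frame of rail_top between -0.082 and 0.082 m and z of blank3_c in the frame of rail_top between 0.008 and 0.014 m and y of blank4_c in the frame of rail_top between -0.006 and 0.006 m and x of blank4_c in the frame of rail_top between -0.082 and 0.082 m and z of blank4_c in the frame of rail_top between 0.008 and 0.014 m and value of joint swing above 0.7 rad), for 0.2 s.
2. the strap is swung in over the rail, still raised (value of joint swing below 0.06 rad and value of joint strap below 0.003 m), for 0.1 s.
At the end, for the whole second after the job is handed in: Every blank present lies at rest on the rail's top face, lengthwise within 0.25 rad, its centre within 6 mm of the rail's centre line and 82 mm of its middle; the strap is in line with the rail (within 0.05 rad) and stays screwed down by at least 13.8 mm by itself (y of blank1_c in the frame of rail_top between -0.006 and 0.006 m and x of blank1_c in the frame of rail_top between -0.082 and 0.082 m and z of blank1_c in the frame of rail_top between 0.008 and 0.014 m and angle between the x axis of each of blank1_c, blank2_c, blank3_c, blank4_c and the x axis of rail_top, either way round below 0.25 rad and y of blank2_c in the frame of rail_top between -0.006 and 0.006 m and x of blank2_c in the frame of rail_top between -0.082 and 0.082 m and z of blank2_c in the frame of rail_top between 0.008 and 0.014 m and y of blank3_c in the frame of rail_top between -0.006 and 0.006 m and x of blank3_c in the frame of rail_top between -0.082 and 0.082 m and z of blank3_c in the frame of rail_top between 0.008 and 0.014 m and y of blank4_c in the frame of rail_top between -0.006 and 0.006 m and x of blank4_c in the frame of rail_top between -0.082 and 0.082 m and z of blank4_c in the frame of rail_top between 0.008 and 0.014 m and value of joint swing below 0.05 rad and value of joint strap above 0.0138 m); the robot touches nothing.
It fails at once if a crossed thread is forced (wound up beyond 0.4 rad, about 0.5 N m) (value of joint thread_mouth above 0.4 rad).
It fails at once if the carton is shifted by more than 3 cm (distance of carton from where it was at the start of the episode above 0.03 m).
It fails at once if the bottle is shifted by more than 3 cm (distance of bottle from where it was at the start of the episode above 0.03 m).
It fails at once if the driver is shifted by more than 3 cm (distance of driver from where it was at the start of the episode above 0.03 m).
Of blank1, blank2, blank3, blank4 only 3 to 4 are there at a start; the rules pass over those that are not, and their reading is None.
At some moment in a run one of blank1, blank2, blank3, blank4 may be knocked a few centimetres aside while the robot is not near it.
Once in a run the grip may slacken for a moment while it holds something.
It also fails if it takes over 210 s, if anything falls off the work surface, if the arm or the gripper's body presses on something with over 40 N, if the wrist force passes 120 N, or if a joint passes its speed limit or range.

ROBOT

A 6-joint arm with a two-finger parallel gripper is mounted at the origin on the work surface. World frame = base frame: x ahead of the robot, y to its left, z up, the work surface at z = 0. Lengths are in mm, angles in rad, forces in N, time in s.
With the tool pointing down it reaches from about 300 to 775 mm from the base axis. Payload 14.6 kg.
Tool frame: the origin (TCP) lies on the centre line of the jaws, within the pads' length; the fingertips stand 11 mm ahead of it and the grasp point (between the pads) lies 8 mm behind it; x points along the fingers, y is the direction in which the jaws open and shut, and the axes are right-handed (so a half turn about x gives the same grasp; the last joint's range is limited). The gripper opens to 94 mm and grips with 3 to 60 N. Pads are 16 mm wide; open, the fingers measure 119 mm over their backs; the gripper's body (75 mm by 177 mm) begins 78 mm behind the grasp point.
Start: joints at [-1.361, 0.3, 1.521, -0, 1.321, -0.067], TCP at [150.297, -529.056, 216.446] pointing down, gripper open.
Joint ranges: [-3.03, 3.03], [-0.79, 2.21], [0.23, 2.52], [-1.04, 4.18], [0, 3.07], [-2.55, 2.55]. Speed limits (rad/s): [2.22, 2.22, 2.57, 3.14, 3.14, 3.14].

INTERFACE

Orientations are given as [roll, pitch, yaw] about the fixed x, y, z axes, in that order (R = Rz(yaw) Ry(pitch) Rx(roll)).
In Python, from cell import manip gives the robot as it stands.
- The arm moves only by the shell command python3 -m handwheel 'ROWS' [OPENING] [FORCE]. ROWS is JSON, a list of rows, each a list of 2 entries, a list of its own where there are three numbers: the shift along the tool's x, y, z in mm, then the turn about the tool's x in rad. In form: [[[x, y, z], spin], ...]. A call has exactly 10 rows; each row shifts and turns the commanded pose from where the row before left it, along the tool's axes as they then stand; what a row does not reach is not made up. A row lasts 1/8 s, in which the tool goes at most 62.5 mm and 10.7 degrees, less where a joint would pass 70% of its speed; a pose out of reach is approached as far as the arm can. A call with a gripper value outside its range is refused whole. OPENING is the closure in counts, from 0 (fully open) to 255 (shut), set as the call begins (- or left out, the last holds). The fingers move at their own pace and stop on an object; FORCE is the grip in N (left out, the last holds). Time passes only in rows, so rows that do not move let the fingers close, or fill a call up. It gives the time, the measured TCP pose, the force and the opening at its end, in the units of the state.
- manip.read_state(): the state, without advancing time (a new reading comes with each control period).
- manip.camera(name): name is "scene" or "top"; returns a dict with "pixels" (420x560x3 uint8, red, green, blue), "z_map" (420x560 float32, mm along the optical axis (not along the pixel's ray), 0 where there is no reading), "mtx" (3x3 intrinsics, pixels), "k1" (the pictures are not rectified: a ray, as slopes to the right and down, at radius r is drawn at 1 + k1 r^2 times it, then the intrinsics apply), "xyz" and "orientation" of the camera in the world. Camera axes: x right, y up, looking along -z (the intrinsics and any distortion apply to the point x, -y, -z); pixel columns grow to the right and rows downward; lengths in mm; the calibration is good to about 2 mm. A picture is of the moment at which its call begins.
- manip.sign_off(): hands the job in, once; it reports no verdict.
Trained networks look in the newest picture that a camera, given by its name, has taken for a name from the list of things; names that differ only in an ending like _2 or _b are one class to them, and where a whole thing is asked for, a point or a joint stands for the part that bears it (a point fixed in the world has none). Each returns a list of dicts, best first, with "confidence" (0 to 1); they miss things now and then, are a little off and sometimes report something else, mostly with a low value. They report only what shows in the picture. A call takes as long as a camera call.
- manip.cut_out(target, camera): "region" (420x560 bool, what is visible of it) and "centre" ([column, row] in pixels, amid what is visible of it).
The state is a dict: "clock": time; "joints": joint angles; "qd": joint speeds; "effort": joint torques, N m; "eef_pos": TCP position; "eef_rot": TCP orientation; "wrist_force": force on the tool from outside, world axes, zero at the start; "moment": the same for the moment, N m; "finger_gap": finger opening in mm.
Only numpy, scipy, OpenCV 4.12 (cv2) and the standard library are available. Lean on these libraries where they do the work, as an engineer would, in place of code of your own. Each camera call takes 0.05 s, during which the arm holds its last target. There are 200 camera calls.

## Working session

There is one attempt and no reset: what is moved stays moved. The work goes in short steps, Python scripts to look and compute and a shell command to move; the robot and the scene stay as the last step left them, time stands still between calls to the robot, and variables do not carry over. Pictures are saved under pics/ and viewed, about 12 in all and at most 16, crops included, and the job is handed in when it is done.

```bash
mkdir -p pics; ls; cat > h.py <<'E'
import numpy as np, cv2
from scipy.spatial.transform import Rotation as R
from cell import manip
def unproj(c,uv,z=None):
    """pixels -> world points; z: depth along axis (array)"""
    uv=np.atleast_2d(uv).astype(float)
    p=cv2.undistortPoints(uv.reshape(-1,1,2),c['mtx'],np.array([c['k1'],0,0,0,0.])).reshape(-1,2)
    if z is None: z=c['z_map'][uv[:,1].astype(int),uv[:,0].astype(int)]
    cam=np.c_[p[:,0]*z,-p[:,1]*z,-z*np.ones(len(p))]
    return cam@Rc(c).T+np.array(c['xyz'])
def Rc(c): return R.from_euler('xyz',c['orientation']).as_matrix()
def onplane(c,uv,h):
    a=unproj(c,uv,1.0); o=np.array(c['xyz']); d=a-o
    return o+d*((h-o[2])/d[:,2])[:,None]
def project(c,P):
    q=(np.atleast_2d(P)-np.array(c['xyz']))@Rc(c); q=np.c_[q[:,0]/-q[:,2],-q[:,1]/-q[:,2]]
    r2=(q**2).sum(1,keepdims=True); q=q*(1+c['k1']*r2)
    m=c['mtx'];return np.c_[q[:,0]*m[0][0]+m[0][2],q[:,1]*m[1][1]+m[1][2]]
def regionpts(c,reg):
    v,u=np.nonzero(reg&(c['z_map']>0)); return unproj(c,np.c_[u,v])
def shot(name,fn=None):
    c=manip.camera(name)
    if fn: cv2.imwrite('pics/'+fn,cv2.cvtColor(c['pixels'],cv2.COLOR_RGB2BGR))
    return c
def st():
    s=manip.read_state(); print({k:np.round(s[k],3).tolist() for k in('clock','joints','eef_pos','eef_rot','wrist_force','moment','finger_gap')}); return s
E
python3 - <<'E'
from h import *
st()
for n in('top','scene'):
    c=shot(n,n+'0.png'); print(n,np.round(c['xyz']),np.round(c['orientation'],2),c['k1'],c['mtx'][0][0])
    for t in('rail_top','pivot','boss','knob_grip','blank1_c','swing','mat','carton','bottle','driver'):
        for d in manip.cut_out(t,n)[:5]:
            P=regionpts(c,d['region'])
            if len(P): print(t,round(d['confidence'],2),np.round(d['centre']),len(P),np.round(np.median(P,0)),'zmax',np.round(np.percentile(P[:,2],95)))
E
```

```text
pics
{'clock': 0.0, 'joints': [-1.361, 0.3, 1.522, 0.0, 1.321, -0.067], 'eef_pos': [150.246, -528.815, 215.867], 'eef_rot': [-1.643, 1.57, 1.776], 'wrist_force': [0.059, -0.811, -0.308], 'moment': [0.016, -0.022, 0.002], 'finger_gap': 94.076}
top [ 322.   24. 1465.] [ 0.17  0.   -1.54] -0.07693461737821496 428.232555024095
rail_top 0.61 [287. 207.] 4754 [565.  22.  15.] zmax 109.0
pivot 0.72 [283. 207.] 4999 [564.  27.  15.] zmax 109.0
boss 0.55 [283. 209.] 4901 [562.  24.  15.] zmax 109.0
knob_grip 0.56 [216. 253.] 156 [411. 237. 141.] zmax 146.0
swing 0.8 [235. 215.] 1101 [519. 189. 103.] zmax 142.0
mat 0.93 [389. 232.] 3132 [ 493. -338.    4.] zmax 10.0
carton 0.82 [349. 147.] 546 [ 776. -190.   49.] zmax 55.0
bottle 0.58 [164. 264.] 334 [356. 404.  90.] zmax 132.0
scene [1013.  466. 1176.] [ 0.54 -0.    2.34] 0.0574744406237766 509.0847874163339
rail_top 0.63 [266. 246.] 8187 [575.  50.  15.] zmax 111.0
pivot 0.82 [267. 243.] 8369 [574.  49.  15.] zmax 110.0
boss 0.81 [265. 242.] 8118 [574.  49.  15.] zmax 110.0
boss 0.28 [334. 254.] 2320 [527. 197. 104.] zmax 143.0
boss 0.21 [149. 237.] 1084 [ 788. -178.   50.] zmax 54.0
knob_grip 0.86 [381. 226.] 295 [420. 243. 142.] zmax 145.0
knob_grip 0.52 [267. 246.] 8239 [575.  52.  15.] zmax 111.0
mat 0.96 [196. 145.] 3440 [ 502. -333.    5.] zmax 9.0
carton 0.88 [144. 236.] 1068 [ 788. -178.   50.] zmax 54.0
bottle 0.75 [451. 272.] 925 [375. 420.  83.] zmax 130.0
bottle 0.34 [267. 241.] 8055 [575.  48.  15.] zmax 110.0
driver 0.68 [286. 368.] 598 [784. 293.  23.] zmax 28.0
driver 0.61 [266. 244.] 8427 [574.  52.  15.] zmax 110.0
```

```bash
python3 - <<'E'
import cv2
for n in('top','scene'):
    i=cv2.imread(f'pics/{n}0.png'); 
    c=i[90:340,130:470] if n=='top' else i[60:400,80:520]
    cv2.imwrite(f'pics/{n}0c.png',cv2.resize(c,None,fx=2.2 if n=='top' else 1.75,fy=2.2 if n=='top' else 1.75,interpolation=cv2.INTER_CUBIC))
E
```

```text
(no output)
```

View pics/top0c.png

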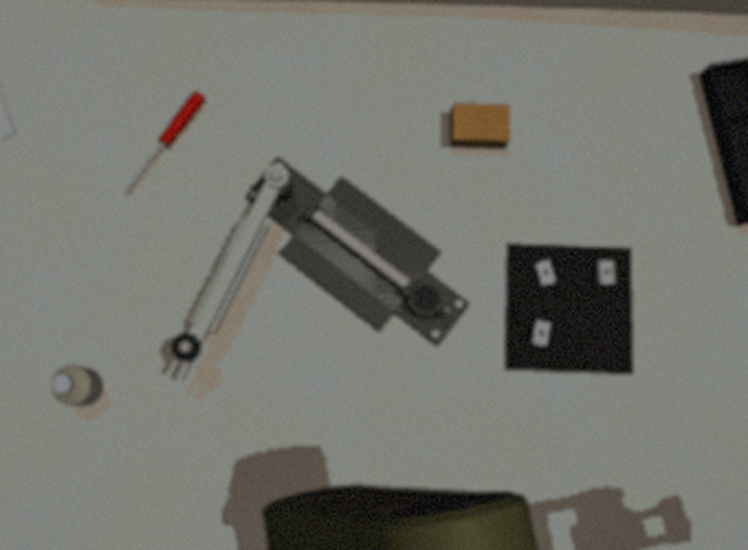

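View pics/scene0c.png

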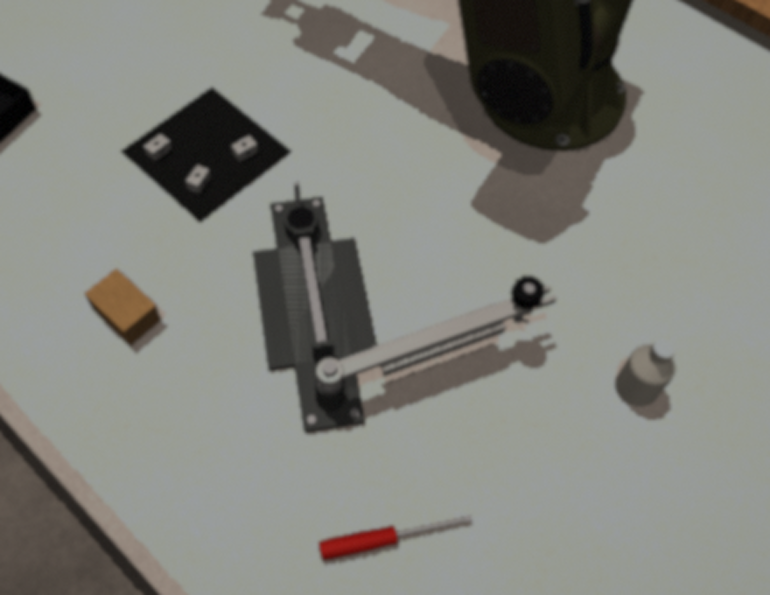

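```bash
python3 - <<'E'
from h import *
for n in('top','scene'):
    c=shot(n); g=cv2.cvtColor(c['pixels'],cv2.COLOR_RGB2GRAY)
    v,u=np.nonzero(c['z_map']>0); P=unproj(c,np.c_[u,v]); G=g[v,u]
    print(n,'table z',np.round(np.median(P[(abs(P[:,0]-600)<60)&(abs(P[:,1]+80)<30)][:,2]),1))
    # blanks: bright on mat
    m=cv2.inRange(g,110,255)
    mat=(abs(P[:,0]-495)<95)&(abs(P[:,1]+335)<95)
    M=np.zeros_like(g); k=mat; M[v[k],u[k]]=g[v[k],u[k]]
    print('mat gray pct',np.percentile(M[M>0],[5,50,95,99]))
    B=(M>90).astype(np.uint8); nn,L,S,C=cv2.connectedComponentsWithStats(B)
    for i in range(1,nn):
        if S[i,4]<25: continue
        cnt=cv2.findContours((L==i).astype(np.uint8),0,2)[0][0].reshape(-1,2)
        W=onplane(c,cnt,26.); r=cv2.minAreaRect(W[:,:2].astype(np.float32))
        zz=c['z_map'][L==i]; print(' blank',S[i,4],np.round(C[i]),'rect',np.round(r[0],1),np.round(r[1],1),round(r[2],1),'mean',np.round(onplane(c,C[i],26.)[0],1), 'zmed',np.round(np.median(regionpts(c,L==i)[:,2]),1))
    # jig by heights
    j=(abs(P[:,0]-580)<190)&(abs(P[:,1]-30)<170)
    for nm,lo,hi,gl in(('rail',38,51,120),('strap',90,112,0)):
        k=j&(P[:,2]>lo)&(P[:,2]<hi)&(G>gl); Q=P[k]
        if nm=='strap': Q=P[(P[:,2]>90)&(P[:,2]<115)&(P[:,0]>350)&(P[:,1]>60)&(P[:,1]<300)]
        r=cv2.minAreaRect(Q[:,:2].astype(np.float32)); print(nm,len(Q),np.round(np.median(Q,0),1),[np.round(x,1) for x in r])
    d=manip.cut_out('knob_grip',n)
    if d: Q=regionpts(c,d[0]['region']); Q=Q[Q[:,2]>135]; print('knob',len(Q),np.round(Q.mean(0),1), 'circ',cv2.minEnclosingCircle(Q[:,:2].astype(np.float32)))
    cv2.imwrite(f'pics/j_{n}.png',cv2.resize(cv2.cvtColor(c['pixels'],cv2.COLOR_RGB2BGR)[(155 if n=='top' else 165):(250 if n=='top' else 315),(235 if n=='top' else 215):(350 if n=='top' else 310)],None,fx=5 if n=='top' else 4,fy=5 if n=='top' else 4,interpolation=cv2.INTER_CUBIC))
a=cv2.imread('pics/j_top.png');b=cv2.imread('pics/j_scene.png');H=max(a.shape[0],b.shape[0])
f=lambda i:cv2.copyMakeBorder(i,0,H-i.shape[0],0,0,0)
x=np.hstack([f(a),f(b)])[:, :]; s=min(800/x.shape[1],600/x.shape[0],1);print(x.shape,s);cv2.imwrite('pics/jj.png',cv2.resize(x,None,fx=s,fy=s))
E
```

```text
top table z 10.3
mat gray pct [ 13.  24. 110. 132.]
 blank 64 [378. 213.] rect [ 549.8 -295.3] [35.7 20.9] 18.0 mean [ 550.1 -295.3   26. ] zmed 26.1
 blank 67 [405. 213.] rect [ 554.  -389.5] [20.8 35.1] 88.8 mean [ 553.6 -390.4   26. ] zmed 25.9
 blank 71 [376. 241.] rect [ 456.1 -287.4] [21.7 36. ] 80.2 mean [ 455.9 -287.4   26. ] zmed 26.2
rail 110 [576.9  -6.9  45.4] [array([577.5,  -6.9]), array([168.2,   8.1]), np.float64(53.3)]
strap 1099 [593.1 177.9 103.5] [array([836.5, 163. ]), array([929.1, 237.1]), np.float64(2.1)]
knob 138 [412.1 237.  142. ] circ ((411.5216979980469, 237.19009399414062), 20.950613021850586)
scene table z 11.5
mat gray pct [ 16.  18. 114. 138.]
 blank 81 [169. 142.] rect [ 556. -388.] [36.7 22.7] 0.7 mean [ 556. -388.   26.] zmed 26.2
 blank 81 [219. 142.] rect [ 458.3 -284.8] [23.1 37.2] 82.5 mean [ 458.4 -284.4   26. ] zmed 25.7
 blank 86 [192. 160.] rect [ 552.7 -291.9] [36.2 22.8] 19.4 mean [ 552.8 -291.5   26. ] zmed 26.8
rail 233 [585.3   3.4  45.5] [array([578.2,  -5.5]), array([172. ,  11.1]), np.float64(53.7)]
strap 1597 [550.3 184.1 104.1] [array([532.6, 189.3]), array([ 40.8, 346.2]), np.float64(65.7)]
knob 233 [416.9 242.3 142.4] circ ((414.78924560546875, 241.3271942138672), 21.964584350585938)
(600, 955, 3) 0.837696335078534
```

View pics/jj.png

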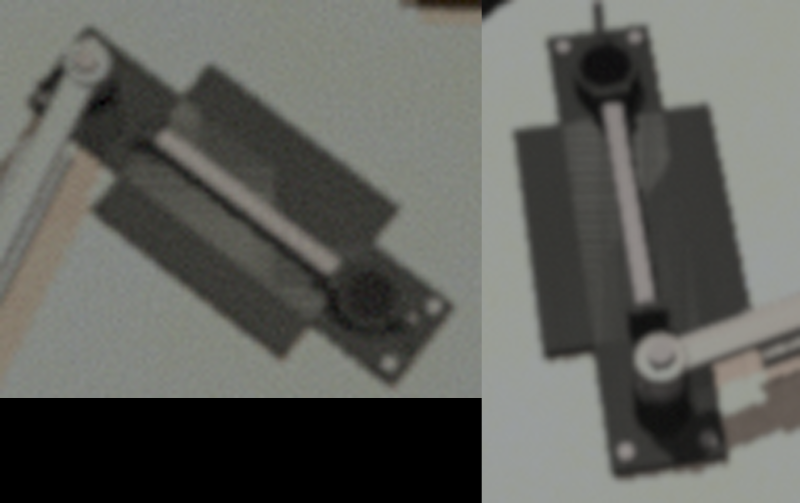

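```bash
cat >> h.py <<'E'
def plan(x,y,z,jaw,s=None):
    """shift in tool axes after spinning; jaw = world angle (rad) of the jaw axis, mod pi; prints both spins"""
    s=s or manip.read_state(); M=R.from_euler('xyz',s['eef_rot']).as_matrix(); p=np.array(s['eef_pos'])
    cur=np.arctan2(M[1,1],M[0,1]); d=np.array([x,y,z])-p
    for q in(0,1):
        a=(jaw+q*np.pi-cur+np.pi)%(2*np.pi)-np.pi; spin=-a   # tool x down
        M2=M@R.from_rotvec([spin,0,0]).as_matrix()
        print('spin %.3f j6 %.2f (either sign: %.2f/%.2f)'%(spin,s['joints'][5],s['joints'][5]+spin,s['joints'][5]-spin),'shift',np.round(M2.T@d,1),'dist %.0f'%np.linalg.norm(d[:2]))
E
python3 - <<'E'
from h import *
for n in('top','scene'):
    c=shot(n); g=cv2.cvtColor(c['pixels'],cv2.COLOR_RGB2GRAY)
    v,u=np.mgrid[0:420,0:560]; W=onplane(c,np.c_[u.ravel(),v.ravel()],45.)
    a=np.deg2rad(53.5);e=np.array([np.cos(a),np.sin(a)]);f=np.array([-e[1],e[0]])
    L=(W[:,:2]-[578,-6])@np.c_[e,f]; G=g.ravel().astype(float)
    m=(abs(L[:,0])<100)&(abs(L[:,1])<14)
    for lo in(-70,-40,-10,20,50): 
        k=m&(L[:,0]>=lo)&(L[:,0]<lo+25); w=np.clip(G[k]-85,0,None); print(n,lo,'y %.1f'%((w*L[k,1]).sum()/w.sum()),'max',G[k].max(),end='; ')
    k=m&(G>95); print('\nx ext',np.round(np.percentile(L[k,0],[1,99]),1))
s=st(); M=R.from_euler('xyz',s['eef_rot']).as_matrix(); print(np.round(M,2))
plan(551.2,-293.5,120,np.deg2rad(18.7+90),s)
E
```

```text
top -70 y -0.1 max 130.0; top -40 y -0.0 max 130.0; top -10 y -0.8 max 131.0; top 20 y -0.5 max 132.0; top 50 y -0.6 max 131.0; 
x ext [-87.5  83.9]
scene -70 y 0.5 max 134.0; scene -40 y 0.3 max 136.0; scene -10 y 0.2 max 138.0; scene 20 y 0.5 max 139.0; scene 50 y 0.3 max 140.0; 
x ext [-84.8  85.8]
{'clock': 1.4, 'joints': [-1.361, 0.3, 1.521, -0.0, 1.321, -0.067], 'eef_pos': [150.299, -529.044, 216.42], 'eef_rot': [-1.545, 1.571, 1.874], 'wrist_force': [0.361, -0.383, 0.286], 'moment': [-0.02, -0.036, 0.009], 'finger_gap': 93.648}
[[-0.    0.27 -0.96]
 [ 0.   -0.96 -0.27]
 [-1.   -0.    0.  ]]
spin 3.092 j6 -0.07 (either sign: 3.03/-3.16) shift [ 96.4  94.6 455.3] dist 465
spin -0.050 j6 -0.07 (either sign: -0.12/-0.02) shift [  96.4  -94.6 -455.3] dist 465
```

```bash
python3 -m handwheel '[[[10,-10.6,-51],-0.05],[[11,-10.5,-50.5],0],[[11,-10.5,-50.5],0],[[11,-10.5,-50.5],0],[[11,-10.5,-50.5],0],[[11,-10.5,-50.5],0],[[11,-10.5,-50.5],0],[[11,-10.5,-50.5],0],[[10,-10.5,-50.5],0],[[0,0,0],0]]' 110 40
python3 - <<'E'
from h import *
s=st();plan(551.2,-293.5,17,np.deg2rad(18.7+90),s)
E
```

```text
clock: 2.65
eef_pos: [553.9, -293.4, 118.1]
eef_rot: [-1.008, 1.569, 2.464]
wrist_force: [-0.3, -0.6, 0.1]
finger_gap: 53.4
{'clock': 2.65, 'joints': [-0.546, 0.56, 1.389, 0.0, 1.195, 0.695], 'eef_pos': [553.85, -293.411, 118.122], 'eef_rot': [-1.008, 1.569, 2.464], 'wrist_force': [-0.268, -0.613, 0.051], 'moment': [-0.062, 0.031, 0.002], 'finger_gap': 53.443}
spin -3.138 j6 0.69 (either sign: -2.44/3.83) shift [101.1   0.6  -2.5] dist 3
spin 0.004 j6 0.69 (either sign: 0.70/0.69) shift [101.1  -0.6   2.5] dist 3
```

```bash
python3 -m handwheel '[[[15,0,2],0],[[20,-0.6,0.5],0],[[20,0,0],0],[[20,0,0],0],[[15,0,0],0],[[7,0,0],0],[[4,0,0],0],[[0,0,0],0],[[0,0,0],0],[[0,0,0],0]]'
python3 -m handwheel '[[[0,0,0],0],[[0,0,0],0],[[0,0,0],0],[[0,0,0],0],[[-10,0,0],0],[[-20,0,0],0],[[-25,0,0],0],[[-25,0,0],0],[[-20,0,0],0],[[0,0,0],0]]' 255 40
python3 - <<'E'
from h import *
s=st();a=np.deg2rad(53.5)
for x in(-45,0,45): plan(578+x*np.cos(a),-6+x*np.sin(a),100,a+np.pi/2,s)
E
```

```text
clock: 3.9
eef_pos: [549.7, -296.0, 18.9]
eef_rot: [2.252, 1.57, -0.563]
wrist_force: [0.3, 0.1, 0.3]
finger_gap: 53.4
clock: 5.15
eef_pos: [550.3, -296.4, 121.2]
eef_rot: [2.262, 1.567, -0.553]
wrist_force: [-0.3, -0.6, -0.4]
finger_gap: 21.8
{'clock': 5.15, 'joints': [-0.553, 0.55, 1.397, -0.0, 1.191, 0.691], 'eef_pos': [550.312, -296.371, 121.165], 'eef_rot': [2.262, 1.567, -0.553], 'wrist_force': [-0.256, -0.593, -0.417], 'moment': [-0.015, 0.035, 0.013], 'finger_gap': 21.805}
spin 2.535 j6 0.69 (either sign: 3.23/-1.84) shift [ 20.6 150.5 204.9] dist 254
spin -0.607 j6 0.69 (either sign: 0.08/1.30) shift [  20.6 -150.5 -204.9] dist 254
spin 2.535 j6 0.69 (either sign: 3.23/-1.84) shift [ 20.6 150.5 249.9] dist 292
spin -0.607 j6 0.69 (either sign: 0.08/1.30) shift [  20.6 -150.5 -249.9] dist 292
spin 2.535 j6 0.69 (either sign: 3.23/-1.84) shift [ 20.6 150.5 294.9] dist 331
spin -0.607 j6 0.69 (either sign: 0.08/1.30) shift [  20.6 -150.5 -294.9] dist 331
```

```bash
python3 -m handwheel '[[[0,0,0],-0.152],[[0,0,0],-0.152],[[0,0,0],-0.152],[[0,0,0],-0.151],[[0,-25,-34],0],[[0,-25,-34],0],[[0,-25,-34],0],[[0,-25,-34],0],[[0,-25,-34],0],[[0,-25,-34],0]]'
python3 -m handwheel '[[[0,0,0],0],[[0,0,0],0],[[0,0,0],0],[[0,0,0],0],[[0,0,0],0],[[0,0,0],0],[[0,0,0],0],[[0,0,0],0],[[0,0,0],0],[[0,0,0],0]]'
python3 - <<'E'
from h import *
s=st();a=np.deg2rad(53.5)
for x in(-45,): plan(578+x*np.cos(a),-6+x*np.sin(a),62,a+np.pi/2,s)
c=shot('scene','held1.png')
E
```

```text
clock: 6.4
eef_pos: [549.9, -41.3, 118.1]
eef_rot: [-1.043, 1.57, 3.032]
wrist_force: [-0.0, -0.8, -0.6]
finger_gap: 21.8
clock: 7.65
eef_pos: [550.3, -42.7, 118.5]
eef_rot: [2.763, 1.571, 0.555]
wrist_force: [-0.0, -1.3, -0.8]
finger_gap: 21.8
{'clock': 7.65, 'joints': [-0.144, 0.404, 1.622, 0.0, 1.116, 0.493], 'eef_pos': [550.315, -42.698, 118.454], 'eef_rot': [2.763, 1.571, 0.555], 'wrist_force': [-0.013, -1.29, -0.779], 'moment': [-0.051, -0.031, -0.023], 'finger_gap': 21.82}
spin -3.142 j6 0.49 (either sign: -2.65/3.63) shift [56.5 -0.4  1. ] dist 1
spin 0.000 j6 0.49 (either sign: 0.49/0.49) shift [56.5  0.4 -1. ] dist 1
```

```bash
python3 -m handwheel '[[[15,0.4,-1],0],[[20,0,0],0],[[12,0,0],0],[[8,0,0],0],[[1,0,0],0],[[0,0,0],0],[[1,0,0],0],[[1,0,0],0],[[1,0,0],0],[[0,0,0],0]]'
python3 - <<'E'
from h import *
s=st()
c=shot('scene','held1.png'); i=cv2.imread('pics/held1.png'); cv2.imwrite('pics/held1c.png',cv2.resize(i[140:320,180:400],None,fx=3,fy=3))
E
```

```text
clock: 8.95
eef_pos: [551.2, -42.1, 59.5]
eef_rot: [2.473, 1.571, 0.265]
wrist_force: [-0.6, -0.1, -0.0]
finger_gap: 21.6
{'clock': 8.95, 'joints': [-0.143, 0.486, 1.659, 0.0, 0.997, 0.494], 'eef_pos': [551.243, -42.136, 59.454], 'eef_rot': [2.473, 1.571, 0.265], 'wrist_force': [-0.588, -0.124, -0.047], 'moment': [-0.024, -0.031, -0.035], 'finger_gap': 21.589}
```

View pics/held1c.png

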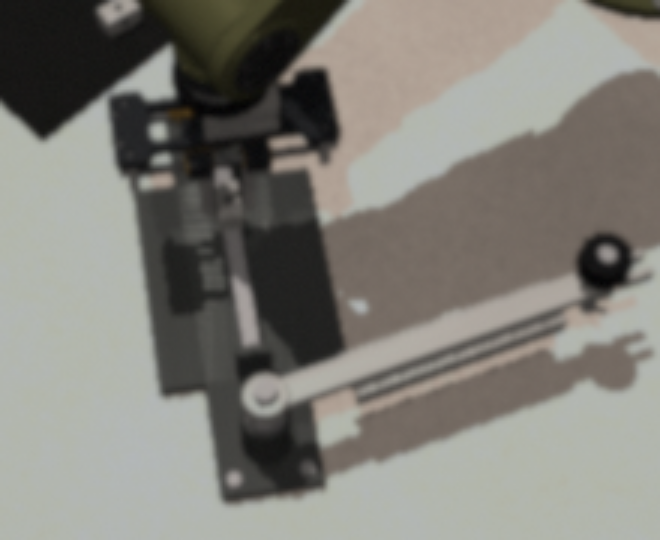

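Blank held lengthwise over the rail's boss end (crop ~(230,195)). Lower a touch, release, rise.

```bash
python3 -m handwheel '[[[1,0,0],0],[[0.7,0,0],0],[[0.7,0,0],0],[[0,0,0],0],[[0,0,0],0],[[0,0,0],0],[[0,0,0],0],[[0,0,0],0],[[0,0,0],0],[[0,0,0],0]]'
python3 -m handwheel '[[[0,0,0],0],[[0,0,0],0],[[0,0,0],0],[[0,0,0],0],[[-5,0,0],0],[[-10,0,0],0],[[-20,0,0],0],[[-25,0,0],0],[[0,0,0],0],[[0,0,0],0]]' 110
python3 - <<'E'
from h import *
plan(457.2,-286,118,np.deg2rad(-8.7+90))
plan(555,-389,118,np.deg2rad(0.4+90))
E
```

```text
clock: 10.25
eef_pos: [551.5, -42.0, 58.0]
eef_rot: [2.223, 1.57, 0.015]
wrist_force: [-2.2, 0.9, 6.2]
finger_gap: 22.1
clock: 11.5
eef_pos: [550.9, -42.1, 116.5]
eef_rot: [-1.049, 1.57, 3.026]
wrist_force: [0.3, 0.6, 0.3]
finger_gap: 53.8
spin -2.056 j6 0.49 (either sign: -1.56/2.55) shift [  -1.4 -255.3  -55.8] dist 261
spin 1.086 j6 0.49 (either sign: 1.58/-0.59) shift [ -1.4 255.3  55.8] dist 261
spin -2.215 j6 0.49 (either sign: -1.72/2.71) shift [  -1.5 -346.9    1.6] dist 347
spin 0.927 j6 0.49 (either sign: 1.42/-0.43) shift [ -1.5 346.9  -1.6] dist 347
```

```bash
cat > look.py <<'E'
from h import *
out={}
for n in('top','scene'):
    c=shot(n,f'last_{n}.png'); g=cv2.cvtColor(c['pixels'],cv2.COLOR_RGB2GRAY)
    v,u=np.mgrid[0:420,0:560]; W=onplane(c,np.c_[u.ravel(),v.ravel()],26.).reshape(420,560,3)
    m=(abs(W[...,0]-495)<100)&(abs(W[...,1]+335)<110)&(g>90); nn,L,S,C=cv2.connectedComponentsWithStats(m.astype(np.uint8))
    for i in range(1,nn):
        if 40<S[i,4]<140:
            cnt=cv2.findContours((L==i).astype(np.uint8),0,2)[0][0].reshape(-1,2)
            r=cv2.minAreaRect(onplane(c,cnt,26.)[:,:2].astype(np.float32)); print(n,'mat',[np.round(x,1) for x in r])
    # on rail: top face at z 67, rail frame
    W=onplane(c,np.c_[u.ravel(),v.ravel()],67.)
    a=np.deg2rad(53.5);e=np.array([np.cos(a),np.sin(a)]);f=np.array([-e[1],e[0]])
    Lc=((W[:,:2]-[578,-6])@np.c_[e,f]).reshape(420,560,2); Z=regionpts(c,c['z_map']>-1) if 0 else None
    vv,uu=np.nonzero((abs(Lc[...,0])<110)&(abs(Lc[...,1])<30)&(c['z_map']>0)); P=unproj(c,np.c_[uu,vv])
    k=(P[:,2]>60)&(P[:,2]<75); m=np.zeros((420,560),np.uint8); m[vv[k],uu[k]]=1
    nn,L,S,C=cv2.connectedComponentsWithStats(m)
    for i in range(1,nn):
        if S[i,4]>15:
            q=Lc[L==i]; cnt=cv2.findContours((L==i).astype(np.uint8),0,2)[0][0].reshape(-1,2)
            print(n,'rail',S[i,4],np.round(q.mean(0),1),'ext',np.round(np.ptp(q,axis=0),1),[np.round(x,1) for x in cv2.minAreaRect(q.astype(np.float32))])
E
python3 -m handwheel '[[[0,0,0],0.181],[[0,0,0],0.181],[[0,0,0],0.181],[[0,0,0],0.181],[[0,0,0],0.181],[[0,0,0],0.181],[[0,56,14],0],[[0,56,14],0],[[0,56,14],0],[[0,0,0],0]]'
python3 look.py
```

```text
clock: 12.75
eef_pos: [482.6, -204.5, 116.1]
eef_rot: [-0.142, 1.569, 2.843]
wrist_force: [0.4, 0.3, -0.0]
finger_gap: 53.6
top mat [array([ 554.1, -390.9]), array([34.6, 23.9]), np.float64(1.5)]
top rail 76 [-43.2   1.6] ext [36.1 22.7] [array([-43.4,   1.8]), array([22.5, 36.4]), np.float64(88.7)]
scene mat [array([ 555.8, -387.9]), array([25.2, 36.6]), np.float64(87.0)]
scene mat [array([ 459.7, -284.7]), array([23.7, 34.9]), np.float64(85.6)]
scene rail 115 [-39.3   0.3] ext [41.5 22. ] [array([-38.5,   0.4]), array([21.7, 41.6]), np.float64(88.8)]
```

```bash
python3 - <<'E'
from h import *
plan(457.5,-286,17,np.deg2rad(-7+90))
E
```

```text
spin 3.110 j6 1.26 (either sign: 4.37/-1.85) shift [ 99.3 -86.8 -15.8] dist 88
spin -0.031 j6 1.26 (either sign: 1.23/1.29) shift [99.3 86.8 15.8] dist 88
```

```bash
python3 -m handwheel '[[[0,43,8],-0.03],[[0,43.5,8],0],[[10,0,0],0],[[20,0,0],0],[[20,0,0],0],[[20,0,0],0],[[15,0,0],0],[[10,0,0],0],[[4,0,0],0],[[0,0,0],0]]'
python3 -m handwheel '[[[0,0,0],0],[[0,0,0],0],[[0,0,0],0],[[0,0,0],0],[[-10,0,0],0],[[-20,0,0],0],[[-25,0,0],0],[[-25,0,0],0],[[-20,0,0],0],[[0,0,0],0]]' 255 40
python3 - <<'E'
from h import *
a=np.deg2rad(53.5)
x=0;plan(578+x*np.cos(a),-6+x*np.sin(a),120,a+np.pi/2)
E
```

```text
clock: 14.1
eef_pos: [456.7, -285.3, 18.2]
eef_rot: [2.746, 1.571, -0.517]
wrist_force: [1.1, 0.1, 0.6]
finger_gap: 53.5
clock: 15.35
eef_pos: [457.1, -285.7, 119.7]
eef_rot: [2.651, 1.568, -0.613]
wrist_force: [-0.3, -0.7, -0.8]
finger_gap: 22.0
spin 2.086 j6 1.07 (either sign: 3.15/-1.02) shift [ -0.5  69.2 296.7] dist 305
spin -1.056 j6 1.07 (either sign: 0.01/2.12) shift [  -0.5  -69.2 -296.7] dist 305
```

```bash
python3 -m handwheel '[[[0,0,0],-0.176],[[0,0,0],-0.176],[[0,0,0],-0.176],[[0,0,0],-0.176],[[0,0,0],-0.176],[[0,0,0],-0.176],[[0,-14,-59],0],[[0,-14,-59],0],[[0,-14,-59],0],[[0,-14,-59],0]]'
python3 -m handwheel '[[[0,-13,-60],0],[[0,0,0],0],[[0,0,0],0],[[0,0,0],0],[[0,0,0],0],[[0,0,0],0],[[0,0,0],0],[[0,0,0],0],[[0,0,0],0],[[0,0,0],0]]'
python3 - <<'E'
from h import *
a=np.deg2rad(53.5)
x=0;plan(578+x*np.cos(a),-6+x*np.sin(a),58.5,a+np.pi/2)
E
```

```text
clock: 16.6
eef_pos: [552.1, -60.4, 117.2]
eef_rot: [-1.072, 1.57, 3.003]
wrist_force: [0.2, -1.0, -0.6]
finger_gap: 21.6
clock: 17.85
eef_pos: [577.2, -6.3, 118.1]
eef_rot: [2.684, 1.571, 0.476]
wrist_force: [0.5, 0.4, -1.3]
finger_gap: 21.4
spin -3.142 j6 0.56 (either sign: -2.58/3.70) shift [59.6 -0.5  0.7] dist 1
spin 0.000 j6 0.56 (either sign: 0.56/0.56) shift [59.6  0.5 -0.7] dist 1
```

```bash
python3 -m handwheel '[[[15,1,-0.7],0],[[20,0,0],0],[[12,0,0],0],[[8,0,0],0],[[2,0,0],0],[[1,0,0],0],[[1,0,0],0],[[0.5,0,0],0],[[0,0,0],0],[[0,0,0],0]]'
python3 - <<'E'
from h import *
st()
E
```

```text
clock: 19.1
eef_pos: [578.6, -6.4, 59.2]
eef_rot: [2.151, 1.57, -0.057]
wrist_force: [-3.4, 0.1, 5.4]
finger_gap: 21.7
{'clock': 19.1, 'joints': [-0.074, 0.535, 1.582, 0.0, 1.024, 0.563], 'eef_pos': [578.577, -6.365, 59.19], 'eef_rot': [2.151, 1.57, -0.057], 'wrist_force': [-3.409, 0.119, 5.433], 'moment': [-0.02, 0.419, 0.017], 'finger_gap': 21.705}
```

```bash
python3 -m handwheel '[[[0,0,0],0],[[0,0,0],0],[[0,0,0],0],[[0,0,0],0],[[-5,0,0],0],[[-10,0,0],0],[[-20,0,0],0],[[-25,0,0],0],[[0,0,0],0],[[0,0,0],0]]' 110
python3 -m handwheel '[[[0,0,0],0.184],[[0,0,0],0.184],[[0,0,0],0.184],[[0,0,0],0.184],[[0,0,0],0.184],[[0,58,0],0],[[0,58,0],0],[[0,58,0],0],[[0,58,0],0],[[0,0,0],0]]'
python3 look.py
python3 - <<'E'
from h import *
plan(555,-389.2,17,np.deg2rad(0+90))
E
```

```text
clock: 20.35
eef_pos: [578.1, -6.4, 118.0]
eef_rot: [-0.927, 1.57, -3.134]
wrist_force: [-0.3, -0.5, -0.1]
finger_gap: 53.6
clock: 21.6
eef_pos: [580.5, -241.7, 117.0]
eef_rot: [-0.277, 1.569, 2.874]
wrist_force: [0.2, 0.7, -0.3]
finger_gap: 53.3
top mat [array([ 554.1, -390.9]), array([34.6, 24.4]), np.float64(1.4)]
top rail 74 [-0.9  0.9] ext [35.4 23.4] [array([-0.7,  1.1]), array([23.1, 35.4]), np.float64(88.7)]
top rail 73 [-43.1   1.3] ext [36.1 22.5] [array([-43.4,   1.5]), array([22. , 36.3]), np.float64(88.8)]
scene mat [array([ 555.8, -387.9]), array([25.2, 36.6]), np.float64(87.0)]
scene rail 235 [-17.7  -0. ] ext [84.4 22.9] [array([-17.1,  -0. ]), array([22.2, 84.3]), np.float64(89.1)]
spin -3.129 j6 1.11 (either sign: -2.02/4.24) shift [ 100.2 -151.1  -25.9] dist 153
spin 0.013 j6 1.11 (either sign: 1.12/1.10) shift [100.2 151.1  25.9] dist 153
```

```bash
python3 -m handwheel '[[[0,50.5,9],0.01],[[0,50.5,9],0],[[0,50,8],0],[[15,0,0],0],[[25,0,0],0],[[25,0,0],0],[[20,0,0],0],[[10,0,0],0],[[5,0,0],0],[[0,0,0],0]]'
python3 -m handwheel '[[[0,0,0],0],[[0,0,0],0],[[0,0,0],0],[[0,0,0],0],[[-10,0,0],0],[[-20,0,0],0],[[-25,0,0],0],[[-25,0,0],0],[[-20,0,0],0],[[0,0,0],0]]' 255 40
python3 - <<'E'
from h import *
a=np.deg2rad(53.5)
x=45;plan(578+x*np.cos(a),-6+x*np.sin(a),120,a+np.pi/2)
E
```

```text
clock: 22.95
eef_pos: [556.8, -389.5, 18.8]
eef_rot: [2.497, 1.57, -0.641]
wrist_force: [0.6, -0.4, -0.1]
finger_gap: 53.2
clock: 24.2
eef_pos: [557.2, -389.9, 120.8]
eef_rot: [2.48, 1.567, -0.658]
wrist_force: [0.4, -0.0, -0.9]
finger_gap: 21.7
spin 2.212 j6 0.90 (either sign: 3.11/-1.31) shift [1.000e-01 2.117e+02 3.660e+02] dist 423
spin -0.930 j6 0.90 (either sign: -0.03/1.83) shift [ 1.000e-01 -2.117e+02 -3.660e+02] dist 423
```

```bash
python3 -m handwheel '[[[0,0,0],-0.186],[[0,0,0],-0.186],[[0,0,0],-0.186],[[0,0,0],-0.186],[[0,0,0],-0.186],[[0,-26.5,-45.8],0],[[0,-26.5,-45.8],0],[[0,-26.5,-45.8],0],[[0,-26.5,-45.8],0],[[0,-26.5,-45.8],0]]'
python3 -m handwheel '[[[0,-26.4,-45.7],0],[[0,-26.4,-45.7],0],[[0,-26.4,-45.6],0],[[0,0,0],0],[[0,0,0],0],[[0,0,0],0],[[0,0,0],0],[[0,0,0],0],[[0,0,0],0],[[0,0,0],0]]'
python3 - <<'E'
from h import *
a=np.deg2rad(53.5)
x=45;plan(578+x*np.cos(a),-6+x*np.sin(a),58.5,a+np.pi/2)
E
```

```text
clock: 25.45
eef_pos: [585.9, -124.8, 117.7]
eef_rot: [-1.24, 1.569, 2.836]
wrist_force: [0.9, -0.0, -0.7]
finger_gap: 21.7
clock: 26.7
eef_pos: [604.1, 30.6, 118.5]
eef_rot: [-1.147, 1.571, 2.928]
wrist_force: [-0.1, -0.4, -0.6]
finger_gap: 21.4
spin 3.142 j6 0.63 (either sign: 3.77/-2.51) shift [60.  -0.7  0.1] dist 1
spin -0.000 j6 0.63 (either sign: 0.63/0.63) shift [60.   0.7 -0.1] dist 1
```

```bash
python3 -m handwheel '[[[15,1.2,0],0],[[20,0,0],0],[[12,0,0],0],[[8,0,0],0],[[2,0,0],0],[[1,0,0],0],[[1,0,0],0],[[0.8,0,0],0],[[0,0,0],0],[[0,0,0],0]]'
python3 -m handwheel '[[[0,0,0],0],[[0,0,0],0],[[0,0,0],0],[[0,0,0],0],[[-5,0,0],0],[[-10,0,0],0],[[-20,0,0],0],[[-25,0,0],0],[[-45,0,0],0],[[-45,0,0],0]]' 110
python3 - <<'E'
from h import *
plan(413,239,190,np.deg2rad(0))
plan(413,239,190,np.deg2rad(90))
E
```

```text
clock: 27.95
eef_pos: [605.4, 29.9, 59.7]
eef_rot: [2.219, 1.57, 0.011]
wrist_force: [-2.9, 0.5, 6.1]
finger_gap: 21.8
clock: 29.2
eef_pos: [604.9, 29.9, 210.9]
eef_rot: [2.13, 1.57, -0.078]
wrist_force: [-0.2, 0.0, -0.2]
finger_gap: 53.2
spin -0.637 j6 0.63 (either sign: -0.01/1.26) shift [  20.8 -191.9 -209.1] dist 284
spin 2.505 j6 0.63 (either sign: 3.13/-1.88) shift [ 20.8 191.9 209.1] dist 284
spin -2.208 j6 0.63 (either sign: -1.58/2.83) shift [  20.8  209.1 -191.9] dist 284
spin 0.934 j6 0.63 (either sign: 1.56/-0.31) shift [  20.8 -209.1  191.9] dist 284
```

```bash
python3 look.py; python3 - <<'E'
from h import *
c=shot('top','rail3.png'); i=cv2.imread('pics/rail3.png'); cv2.imwrite('pics/rail3c.png',cv2.resize(i[150:260,180:350],None,fx=4,fy=4))
plan(413.2,239.3,175,-0.637)
E
```

```text
scene rail 355 [4.9 0. ] ext [125.9  22.9] [array([ 3.7, -0.2]), array([ 22.6, 126. ]), np.float64(89.7)]
spin 0.000 j6 0.63 (either sign: 0.63/0.63) shift [  35.8 -279.6  -53.6] dist 285
spin -3.142 j6 0.63 (either sign: -2.52/3.77) shift [ 35.8 279.6  53.6] dist 285
```

View pics/rail3c.png

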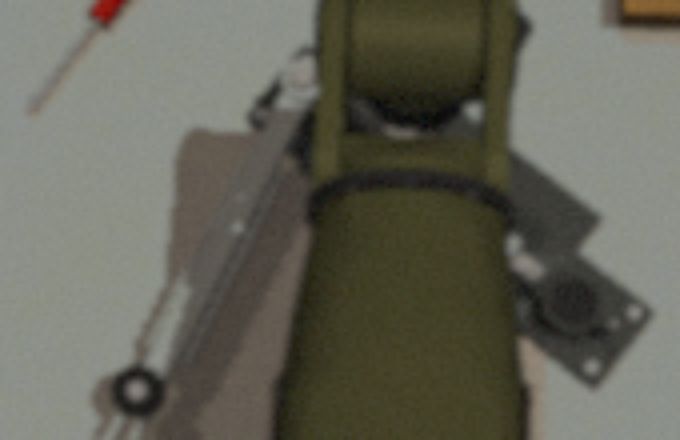

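The arm hides the rail here; the scene camera shows a 126 mm row of three blanks. On to the knob.

```bash
python3 -m handwheel '[[[0,-47,-9],0],[[0,-47,-9],0],[[0,-47,-9],0],[[5,-47,-9],0],[[10,-46,-9],0],[[21,-46,-9],0],[[0,0,0],0],[[0,0,0],0],[[0,0,0],0],[[0,0,0],0]]' 90
python3 look.py
python3 - <<'E'
from h import *
st()
plan(413.2,239.3,123,-0.637)
E
```

```text
clock: 30.6
eef_pos: [412.7, 239.3, 172.9]
eef_rot: [2.655, 1.571, 0.446]
wrist_force: [0.5, 0.2, 0.7]
finger_gap: 60.5
top rail 71 [41.4  0.8] ext [36.6 22.4] [array([41.4,  1.3]), array([36.5, 22.2]), np.float64(0.5)]
top rail 74 [-0.9  0.8] ext [35.4 23.2] [array([-0.7,  0.9]), array([22.6, 35.4]), np.float64(88.7)]
top rail 74 [-42.8   1.7] ext [36.1 22.7] [array([-43.4,   1.8]), array([22.5, 36.4]), np.float64(88.7)]
scene rail 360 [ 4.4 -0.1] ext [126.3  22.9] [array([ 3.9, -0.2]), array([ 22.6, 126.3]), np.float64(89.7)]
{'clock': 30.7, 'joints': [0.449, 0.181, 1.775, -0.0, 1.185, 1.087], 'eef_pos': [412.521, 239.501, 172.858], 'eef_rot': [2.594, 1.571, 0.385], 'wrist_force': [0.282, -0.5, 0.054], 'moment': [0.001, -0.02, -0.029], 'finger_gap': 60.845}
spin -0.001 j6 1.09 (either sign: 1.09/1.09) shift [49.9  0.7 -0.2] dist 1
spin 3.141 j6 1.09 (either sign: 4.23/-2.05) shift [49.9 -0.7  0.2] dist 1
```

```bash
python3 -m handwheel '[[[10,0.6,0],0],[[20,0,0],0],[[12,0,0],0],[[6,0,0],0],[[2,0,0],0],[[0,0,0],0],[[0,0,0],0],[[0,0,0],0],[[0,0,0],0],[[0,0,0],0]]'
python3 -m handwheel '[[[0,0,0],0],[[0,0,0],0],[[0,0,0],0],[[0,0,0],0],[[0,0,0],0],[[0,0,0],0],[[0,0,0],0],[[0,0,0],0],[[0,0,0],0],[[0,0,0],0]]' 255 25
python3 - <<'E'
from h import *
s=st(); p=np.array(s['eef_pos'])[:2]; a=np.deg2rad(53.5); pv=np.array([578+160*np.cos(a),-6+160*np.sin(a)])
d=p-pv; print('R',np.linalg.norm(d)); th=np.degrees(np.arctan2(d[1],d[0])); ph=np.radians(np.linspace(th-53.5,180,15)); print(th)
q=285*np.c_[-np.sin(ph),-np.cos(ph)]; print(np.round(np.diff(q,axis=0),1).tolist())
E
```

```text
clock: 31.95
eef_pos: [412.7, 239.5, 122.8]
eef_rot: [2.699, 1.571, 0.491]
wrist_force: [-0.1, -0.1, -0.4]
finger_gap: 61.3
clock: 33.2
eef_pos: [412.9, 239.4, 122.8]
eef_rot: [1.916, 1.57, -0.292]
wrist_force: [5.0, -2.7, -2.0]
finger_gap: 39.7
{'clock': 33.2, 'joints': [0.449, 0.244, 1.826, -0.0, 1.071, 1.086], 'eef_pos': [412.871, 239.361, 122.759], 'eef_rot': [1.916, 1.57, -0.292], 'wrist_force': [4.996, -2.706, -2.027], 'moment': [-0.465, -0.724, -0.056], 'finger_gap': 39.732}
R 285.2811366848887
155.84398869495314
[[7.2, 26.6], [9.7, 25.8], [12.2, 24.7], [14.5, 23.5], [16.7, 21.9], [18.8, 20.2], [20.6, 18.3], [22.3, 16.2], [23.8, 14.0], [25.0, 11.6], [26.0, 9.2], [26.8, 6.6], [27.3, 4.0], [27.5, 1.3]]
```

```bash
python3 -m handwheel '[[[0,3.5,13.4],0],[[0,3.7,13.2],0],[[0,9.7,25.8],0],[[0,12.2,24.7],0],[[0,14.5,23.5],0],[[0,16.7,21.9],0],[[0,18.8,20.2],0],[[0,0,0],0],[[0,0,0],0],[[0,0,0],0]]'
python3 - <<'E'
from h import *
s=st(); p=np.array(s['eef_pos'])[:2]; a=np.deg2rad(53.5); pv=np.array([578+160*np.cos(a),-6+160*np.sin(a)])
d=p-pv; print('R',np.linalg.norm(d)); th=np.degrees(np.arctan2(d[1],d[0])); ph=np.radians(np.linspace(th-53.5,180,9)); print(th)
q=285*np.c_[-np.sin(ph),-np.cos(ph)]; print(np.round(np.diff(q,axis=0),1).tolist())
E
```

```text
clock: 34.45
eef_pos: [390.9, 77.9, 122.7]
eef_rot: [-0.838, 1.57, -3.045]
wrist_force: [-1.8, -0.9, 0.7]
finger_gap: 39.8
{'clock': 34.45, 'joints': [0.105, 0.075, 2.026, 0.0, 1.041, 0.741], 'eef_pos': [390.9, 77.946, 122.722], 'eef_rot': [-0.838, 1.57, -3.045], 'wrist_force': [-1.757, -0.853, 0.716], 'moment': [-0.254, 0.138, -0.065], 'finger_gap': 39.751}
R 285.78440831875025
-171.00723804812844
[[229.9, 80.2], [207.9, -126.6], [34.3, -241.0], [-164.3, -179.6], [-243.1, 12.9], [-144.5, 195.9], [59.5, 236.0], [220.1, 104.0]]
```

```bash
python3 -m handwheel '[[[0,20.6,18.3],0],[[0,22.3,16.2],0],[[0,23.8,14],0],[[0,25,11.6],0],[[0,26,9.2],0],[[0,26.8,6.6],0],[[0,20.5,3],0],[[0,15.8,1.9],0],[[0,12,0.4],0],[[0,4,0],0]]'
python3 -m handwheel '[[[0,1,0],0],[[0,1,0],0],[[0,0,0],0],[[0,0,0],0],[[0,0,0],0],[[0,0,0],0],[[0,0,0],0],[[0,0,0],0],[[0,0,0],0],[[0,0,0],0]]'
python3 - <<'E'
from h import *
s=st(); p=np.array(s['eef_pos'])[:2]; a=np.deg2rad(53.5); pv=np.array([578+160*np.cos(a),-6+160*np.sin(a)])
d=p-pv; print('R',np.linalg.norm(d), 'phi',np.degrees(np.arctan2(d[1],d[0]))-53.5+360)
E
```

```text
clock: 35.7
eef_pos: [500.5, -105.2, 122.3]
eef_rot: [-0.629, 1.567, -2.837]
wrist_force: [-7.8, -7.5, 2.7]
finger_gap: 39.1
clock: 36.95
eef_pos: [501.9, -106.2, 122.5]
eef_rot: [-0.511, 1.568, -2.718]
wrist_force: [-7.9, -10.0, 2.1]
finger_gap: 39.3
{'clock': 36.95, 'joints': [-0.279, 0.32, 1.727, -0.002, 1.096, 0.358], 'eef_pos': [501.851, -106.202, 122.499], 'eef_rot': [-0.511, 1.568, -2.718], 'wrist_force': [-7.894, -9.953, 2.07], 'moment': [-1.7, 1.348, 0.022], 'finger_gap': 39.307}
R 285.8477785375998 phi 179.67710475106497
```

```bash
python3 -m handwheel '[[[0,0,1],0],[[0,1,0.5],0],[[0,1,0],0],[[0,1,0],0],[[0,0,0],0],[[0,0,0],0],[[0,0,0],0],[[0,0,0],0],[[0,0,0],0],[[0,0,0],0]]'
cat > f.py <<'E'
from h import *
s=manip.read_state(); M=R.from_euler('xyz',s['eef_rot']).as_matrix()
a=np.deg2rad(53.5); C=np.array([[-np.cos(a),-np.sin(a)],[np.sin(a),-np.cos(a)]]) # outward(-X), -Y(towards stop)
F=np.array(s['wrist_force'])
print('t %.2f z %.1f'%(s['clock'],s['eef_pos'][2]),'pos out/stopdir',np.round(C@(np.array(s['eef_pos'][:2])-[503.6,-106.5]),1),'F out/stopdir/up',np.round(C@F[:2],1),round(F[2],1),'Mz %.3f'%s['moment'][2],'M',np.round(s['moment'][:2],2),'j6 %.2f gap %.1f'%(s['joints'][5],s['finger_gap']),'jaw %.3f'%np.arctan2(M[1,1],M[0,1]))
E
python3 f.py
```

```text
clock: 38.2
eef_pos: [503.3, -107.8, 122.1]
eef_rot: [-1.37, 1.567, 2.706]
wrist_force: [-9.1, 3.6, 2.0]
finger_gap: 39.7
t 38.20 z 122.1 pos out/stopdir [1.2 0.5] F out/stopdir/up [ 2.5 -9.5] 2.0 Mz 0.027 M [0.67 1.61] j6 0.35 gap 39.7 jaw -0.636
```

```bash
python3 -m handwheel '[[[0,-0.8,0.2],0],[[0,0,0],0.18],[[0,0,0],0.18],[[0,0,0],0.18],[[0,0,0],0.18],[[0,0,0],0.18],[[0,0,0],0.18],[[0,0,0],0.18],[[0,0,0],0.18],[[0,0,0],0.18]]' - 40; python3 f.py
```

```text
clock: 39.45
eef_pos: [503.0, -105.0, 122.0]
eef_rot: [-0.47, 1.564, 1.981]
wrist_force: [-4.5, 24.8, 3.5]
finger_gap: 39.2
t 39.45 z 122.0 pos out/stopdir [-0.8 -1.4] F out/stopdir/up [-17.3 -18.3] 3.5 Mz 0.065 M [4.82 0.42] j6 1.98 gap 39.2 jaw -2.262
```

```bash
python3 -m handwheel '[[[1,0,0],0],[[1,0,0],0],[[1,0,0],0],[[1,0,0],0],[[1,0,0],0],[[1,0,0],0],[[0,0,0],0],[[0,0,0],0],[[0,0,0],0],[[0,0,0],0]]'; python3 f.py
```

```text
clock: 40.7
eef_pos: [503.1, -105.0, 116.6]
eef_rot: [-0.534, 1.565, 1.922]
wrist_force: [-7.4, 25.3, 8.2]
finger_gap: 39.0
t 40.70 z 116.6 pos out/stopdir [-0.9 -1.3] F out/stopdir/up [-15.9 -21. ] 8.2 Mz 0.034 M [4.67 1.09] j6 1.97 gap 39.0 jaw -2.256
```

```bash
python3 -m handwheel '[[[0,0,0],0],[[0,0,0],0],[[0,0,0],0],[[0,0,0],0],[[-3,0,0],0],[[-2,0,0],0],[[0,0,0],0],[[0,0,0],0],[[0,0,0],0],[[0,0,0],0]]' 110 10; python3 f.py
python3 - <<'E'
from h import *
for n in('top','scene'):
    c=shot(n,f'k_{n}.png')
    d=manip.cut_out('knob_grip',n)
    for e in d[:2]:
        Q=regionpts(c,e['region']); Q=Q[(Q[:,2]>133)&(Q[:,2]<150)]
        if len(Q)>10: print(n,e['confidence'],len(Q),np.round(Q.mean(0),1), 'circ',cv2.minEnclosingCircle(Q[:,:2].astype(np.float32)))
i=cv2.imread('pics/k_scene.png'); cv2.imwrite('pics/k_c.png',cv2.resize(i[130:310,180:380],None,fx=3.5,fy=3.2))
E
```

```text
clock: 41.95
eef_pos: [503.6, -108.5, 121.7]
eef_rot: [0.498, 1.571, 2.953]
wrist_force: [-0.1, 0.2, 0.5]
finger_gap: 53.3
t 41.95 z 121.7 pos out/stopdir [1.6 1.2] F out/stopdir/up [-0.2 -0.2] 0.5 Mz -0.017 M [0.03 0.08] j6 1.97 gap 53.3 jaw -2.257
```

View pics/k_c.png

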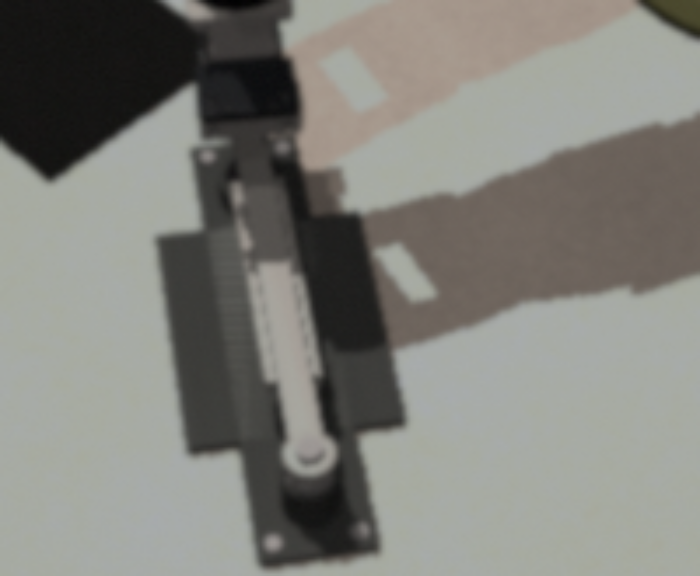

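```bash
python3 -m handwheel '[[[0,-2.5,0.8],0],[[0,0,0],0],[[0,0,0],0],[[0,0,0],0],[[0,0,0],0],[[0,0,0],0],[[0,0,0],0],[[0,0,0],0],[[0,0,0],0],[[0,0,0],0]]'; python3 f.py;  python3 -m handwheel '[[[0,0,0],0],[[0,0,0],0],[[0,0,0],0],[[0,0,0],0],[[0,0,0],0],[[0,0,0],0],[[0,0,0],0],[[0,0,0],0],[[0,0,0],0],[[0,0,0],0]]' 255 40; python3 f.py
```

```text
clock: 43.4
eef_pos: [504.6, -106.0, 121.8]
eef_rot: [-2.818, 1.571, -0.363]
wrist_force: [0.3, -0.1, -0.1]
finger_gap: 53.7
t 43.40 z 121.8 pos out/stopdir [-1.   0.5] F out/stopdir/up [-0.1  0.3] -0.1 Mz -0.007 M [ 0.07 -0.01] j6 1.98 gap 53.7 jaw -2.257
clock: 44.65
eef_pos: [504.7, -105.9, 121.7]
eef_rot: [-1.65, 1.57, 0.805]
wrist_force: [3.4, 3.9, -1.6]
finger_gap: 39.2
t 44.65 z 121.7 pos out/stopdir [-1.2  0.5] F out/stopdir/up [-5.2  0.4] -1.6 Mz -0.001 M [ 0.73 -0.53] j6 1.98 gap 39.2 jaw -2.257
```

```bash
python3 -m handwheel '[[[0,-0.6,0],0],[[1,0,0],0],[[1,0,0],0],[[1,0,0],0],[[1,0,0],0],[[1,0,0],0],[[1,0,0],0],[[1,0,0],0],[[0,0,0],0],[[0,0,0],0]]'; python3 f.py;  python3 -m handwheel '[[[0.5,0,0],0],[[0.5,0,0],0],[[0,0,0],-0.1],[[0,0,0],-0.1],[[0,0,0],-0.1],[[0,0,0],-0.1],[[0,0,0],0],[[0,0,0],0],[[0,0,0],0],[[0,0,0],0]]'; python3 f.py
```

```text
clock: 45.9
eef_pos: [505.1, -105.8, 115.5]
eef_rot: [3.03, 1.57, -0.798]
wrist_force: [-6.7, -3.0, 12.1]
finger_gap: 39.3
t 45.90 z 115.5 pos out/stopdir [-1.4  0.8] F out/stopdir/up [ 6.4 -3.6] 12.1 Mz 0.002 M [-0.6   1.23] j6 1.98 gap 39.3 jaw -2.257
clock: 47.15
eef_pos: [505.9, -105.9, 115.7]
eef_rot: [3.094, 1.568, -0.334]
wrist_force: [-6.8, -1.8, 22.1]
finger_gap: 39.6
t 47.15 z 115.7 pos out/stopdir [-1.8  1.5] F out/stopdir/up [ 5.5 -4.4] 22.1 Mz -0.005 M [-0.35  1.45] j6 1.58 gap 39.6 jaw -1.857
```

```bash
Z='[0,0,0]'; python3 -m handwheel '[[[0,0,0],-0.1],[[0,0,0],-0.1],[[0,0,0],-0.1],[[0,0,0],-0.1],[[0,0,0],-0.1],[[0,0,0],-0.1],[[0,0,0],0],[[0,0,0],0],[[0,0,0],0],[[0,0,0],0]]' | head -1; python3 f.py;  python3 -m handwheel '[[[0,0,0],-0.1],[[0,0,0],-0.1],[[0,0,0],-0.1],[[0,0,0],-0.1],[[0,0,0],-0.1],[[0,0,0],-0.1],[[0,0,0],0],[[0,0,0],0],[[0,0,0],0],[[0,0,0],0]]' | head -1; python3 f.py
```

```text
clock: 48.4
t 48.40 z 115.1 pos out/stopdir [-2.2  0.9] F out/stopdir/up [ 0.7 -5.9] 18.5 Mz -0.074 M [0.49 1.  ] j6 0.98 gap 39.3 jaw -1.257
clock: 49.65
t 49.65 z 115.9 pos out/stopdir [-2.5  0.9] F out/stopdir/up [ 0.  -8.6] 27.1 Mz -0.107 M [1.02 1.66] j6 0.38 gap 39.5 jaw -0.657
```

```bash
python3 -m handwheel '[[[0,0,0],-0.1],[[0,0,0],-0.1],[[0,0,0],-0.1],[[0,0,0],-0.1],[[0,0,0],-0.1],[[0,0,0],-0.1],[[0,0,0],0],[[0,0,0],0],[[0,0,0],0],[[0,0,0],0]]' | head -1; python3 f.py;  python3 -m handwheel '[[[0,0,0],-0.1],[[0,0,0],-0.1],[[0,0,0],-0.1],[[0,0,0],-0.1],[[0,0,0],-0.1],[[0,0,0],-0.1],[[0,0,0],0],[[0,0,0],0],[[0,0,0],0],[[0,0,0],0]]' | head -1; python3 f.py
```

```text
clock: 50.9
t 50.90 z 115.4 pos out/stopdir [-2.3  0.3] F out/stopdir/up [  1.4 -13.3] 24.0 Mz -0.073 M [1.19 2.01] j6 -0.22 gap 39.3 jaw -0.057
clock: 52.15
t 52.15 z 114.8 pos out/stopdir [-1.9  0. ] F out/stopdir/up [  3.3 -11.7] 19.3 Mz 0.112 M [0.74 1.88] j6 -0.82 gap 39.3 jaw 0.543
```

```bash
python3 -m handwheel '[[[0,0,0],-0.1],[[0,0,0],-0.1],[[0,0,0],-0.1],[[0,0,0],-0.1],[[0,0,0],-0.1],[[0,0,0],-0.1],[[0,0,0],0],[[0,0,0],0],[[0,0,0],0],[[0,0,0],0]]' | head -1; python3 f.py;  python3 -m handwheel '[[[0,0,0],-0.1],[[0,0,0],-0.1],[[0,0,0],-0.1],[[0,0,0],-0.1],[[0,0,0],-0.1],[[0,0,0],-0.1],[[0,0,0],0],[[0,0,0],0],[[0,0,0],0],[[0,0,0],0]]' | head -1; python3 f.py
```

```text
clock: 53.4
t 53.40 z 113.2 pos out/stopdir [-1.4 -0.6] F out/stopdir/up [ 4.8 -7.3] 5.0 Mz -0.024 M [0.45 1.36] j6 -1.42 gap 39.3 jaw 1.143
clock: 54.65
t 54.65 z 112.9 pos out/stopdir [-1.  -2.3] F out/stopdir/up [  8.5 -19.8] 11.4 Mz -0.295 M [1.48 3.59] j6 -2.02 gap 39.2 jaw 1.743
```

```bash
python3 -m handwheel '[[[0,0,0],0.1],[[0,0,0],0.1],[[0,0,0],0.1],[[0,0,-1.5],0],[[1,0,0],0],[[1,0,0],0],[[0,0,0],0],[[0,0,0],0],[[0,0,0],0],[[0,0,0],0]]' | head -1; python3 f.py
```

```text
clock: 55.9
t 55.90 z 111.9 pos out/stopdir [-1.2 -0.9] F out/stopdir/up [ 0.2 -3.4] 4.9 Mz -0.007 M [0.94 0.22] j6 -1.72 gap 39.3 jaw 1.444
```

```bash
cat > d.py <<'E'
from h import *
a=np.deg2rad(53.5);e=np.array([np.cos(a),np.sin(a)]);f=np.array([-e[1],e[0]])
for n in('top','scene'):
    c=shot(n,f'd_{n}.png'); P=regionpts(c,c['z_map']>0); L=(P[:,:2]-[578,-6])@np.c_[e,f]
    k=(L[:,0]>-40)&(L[:,0]<130)&(abs(L[:,1])<7)&(P[:,2]>80)&(P[:,2]<115); print(n,k.sum(),'strap top z mean %.2f med %.2f'%(P[k,2].mean() if k.any() else 0,np.median(P[k,2]) if k.any() else 0), end=' ')
    d=manip.cut_out('knob_grip',n)
    for q in d[:1]:
        Q=regionpts(c,q['region']);Q=Q[Q[:,2]>115]; print('knob top',round(q['confidence'],2),len(Q),np.round(np.median(Q,0),1) if len(Q) else '')
    print()
E
python3 d.py; cat >/dev/null; python3 -m handwheel '[[[1,0,0],0],[[1,0,0],0],[[1,0,0],0],[[0,0,0],0],[[0,0,0],0],[[0,0,0],0],[[0,0,0],0],[[0,0,0],0],[[0,0,0],0],[[0,0,0],0]]' | head -1; python3 f.py; python3 d.py
```

```text
top 200 strap top z mean 94.68 med 94.32 knob top 0.74 0 

scene 359 strap top z mean 95.29 med 95.20 
clock: 57.35
t 57.35 z 109.3 pos out/stopdir [-1.2 -0.7] F out/stopdir/up [ 1.9 -4.4] 9.2 Mz -0.073 M [1.04 0.49] j6 -1.72 gap 39.3 jaw 1.444
top 203 strap top z mean 91.79 med 91.66 
scene 352 strap top z mean 92.61 med 92.68 knob top 0.64 101 [ 516.8 -101.8  129.3]
```

```bash
python3 -m handwheel '[[[1,0,0],0],[[1,0,0],0],[[1,0,0],0],[[0.7,0,0],0],[[0,0,0],0],[[0,0,0],0],[[0,0,0],0],[[0,0,0],0],[[0,0,0],0],[[0,0,0],0]]' | head -1; python3 f.py; python3 -m handwheel '[[[0,0,0],0.08],[[0,0,0],0.08],[[0,0,0],0.08],[[0,0,0],0.08],[[0,0,0],0],[[0,0,0],0],[[0,0,0],0],[[0,0,0],0],[[0,0,0],0],[[0,0,0],0]]' | head -1; python3 f.py
```

```text
clock: 58.8
t 58.80 z 106.4 pos out/stopdir [-1.2 -0.6] F out/stopdir/up [ 3.4 -7.9] 19.1 Mz -0.029 M [1.1  1.23] j6 -1.72 gap 39.1 jaw 1.444
clock: 60.05
t 60.05 z 106.4 pos out/stopdir [-1.4 -0.4] F out/stopdir/up [ 2.  -7.5] 18.1 Mz 0.003 M [1.11 0.86] j6 -1.40 gap 39.3 jaw 1.124
```

```bash
for i in 1; do python3 -m handwheel '[[[0,0,0],0.1],[[0,0,0],0.1],[[0,0,0],0.1],[[0,0,0],0.1],[[0,0,0],0.1],[[0,0,0],0.1],[[0,0,0],0],[[0,0,0],0],[[0,0,0],0],[[0,0,0],0]]' | head -1; done; python3 f.py; python3 -m handwheel '[[[0,0,0],0.1],[[0,0,0],0.1],[[0,0,0],0.1],[[0,0,0],0.1],[[0,0,0],0.1],[[0,0,0],0.1],[[0,0,0],0],[[0,0,0],0],[[0,0,0],0],[[0,0,0],0]]' | head -1; python3 f.py
```

```text
clock: 61.3
t 61.30 z 106.5 pos out/stopdir [-1.5 -0.3] F out/stopdir/up [ 0.5 -7.5] 18.2 Mz 0.019 M [0.93 0.61] j6 -0.80 gap 39.5 jaw 0.524
clock: 62.55
t 62.55 z 106.6 pos out/stopdir [-1.7 -0.2] F out/stopdir/up [-1.2 -6.1] 16.7 Mz -0.002 M [0.81 0.47] j6 -0.20 gap 39.8 jaw -0.076
```

```bash
python3 -m handwheel '[[[0,0,0],0.1],[[0,0,0],0.1],[[0,0,0],0.1],[[0,0,0],0.1],[[0,0,0],0.1],[[0,0,0],0.1],[[0,0,0],0.1],[[0,0,0],0.1],[[0,0,0],0],[[0,0,0],0]]' | head -1;python3 f.py; python3 -m handwheel '[[[0,0,0],0.1],[[0,0,0],0.1],[[0,0,0],0.1],[[0,0,0],0.1],[[0,0,0],0.1],[[0,0,0],0.1],[[0,0,0],0],[[0,0,0],0],[[0,0,0],0],[[0,0,0],0]]' | head -1; python3 f.py
```

```text
clock: 63.8
t 63.80 z 106.6 pos out/stopdir [-1.7  0.1] F out/stopdir/up [-2.2 -3.8] 16.9 Mz -0.043 M [0.6  0.34] j6 0.60 gap 39.1 jaw -0.876
clock: 65.05
t 65.05 z 106.7 pos out/stopdir [-1.6  0.3] F out/stopdir/up [ 0.1 -2.5] 17.2 Mz 0.024 M [0.23 0.43] j6 1.20 gap 39.1 jaw -1.476
```

```bash
python3 -m handwheel '[[[0,0,0],0.1],[[0,0,0],0.1],[[0,0,0],0.1],[[0,0,0],0.1],[[0,0,0],0.1],[[0,0,0],0],[[0,0,0],0],[[0,0,0],0],[[0,0,0],0],[[0,0,0],0]]' | head -1;python3 f.py; python3 -m handwheel '[[[0,0,0],0.1],[[0,0,0],0.1],[[0,0,0],0.1],[[0,0,0],0],[[0,0,0],0],[[0,0,0],0],[[0,0,0],0],[[0,0,0],0],[[0,0,0],0],[[0,0,0],0]]' | head -1; python3 f.py
```

```text
clock: 66.3
t 66.30 z 106.7 pos out/stopdir [-1.3  0.4] F out/stopdir/up [ 1.3 -2.2] 16.9 Mz 0.001 M [-0.13  0.62] j6 1.70 gap 39.8 jaw -1.976
clock: 67.55
t 67.55 z 106.6 pos out/stopdir [-1.2  0.3] F out/stopdir/up [ 2.2 -2.2] 17.2 Mz -0.046 M [-0.26  0.9 ] j6 2.00 gap 39.1 jaw -2.276
```

```bash
python3 -m handwheel '[[[0,0,0],0.1],[[0,0,0],0.1],[[0,0,0],0.1],[[0,0,0],0.1],[[0,0,0],0.04],[[0,0,0],0],[[0,0,0],0],[[0,0,0],0],[[0,0,0],0],[[0,0,0],0]]' | head -1;python3 f.py; python3 -m handwheel '[[[-0.5,0,0],0],[[-0.5,0,0],0],[[-0.5,0,0],0],[[0,0,0],0],[[0,0,0],0],[[0,0,0],0],[[0,0,0],0],[[0,0,0],0],[[0,0,0],0],[[0,0,0],0]]' | head -1; python3 f.py
```

```text
clock: 68.8
t 68.80 z 106.4 pos out/stopdir [-1.   0.1] F out/stopdir/up [ 3.3 -2.3] 15.6 Mz -0.057 M [-0.25  1.1 ] j6 2.44 gap 39.4 jaw -2.716
clock: 70.05
t 70.05 z 106.8 pos out/stopdir [-1.  -0.1] F out/stopdir/up [-0.3  5.1] 4.5 Mz 0.078 M [-0.61 -0.32] j6 2.44 gap 39.2 jaw -2.717
```

```bash
python3 -m handwheel '[[[0,0,0],0],[[0,0,0],0],[[0,0,0],0],[[0,0,0],0],[[0,0,0],0],[[0,0,0],0],[[0,0,0],0],[[0,0,0],0],[[0,0,0],0],[[0,0,0],0]]' 110| head -1; python3 f.py; python3 d.py
```

```text
clock: 71.3
t 71.30 z 106.6 pos out/stopdir [-0.8 -0.8] F out/stopdir/up [-0.1  1.4] 0.8 Mz 0.026 M [0.04 0.  ] j6 2.44 gap 53.6 jaw -2.717
top 211 strap top z mean 90.21 med 90.25 knob top 0.35 0 

scene 356 strap top z mean 90.60 med 90.50 knob top 0.51 33 [506.2 -86.  126.5]
```

```bash
python3 -m handwheel '[[[-1,0,0],-0.18],[[0,0,0],-0.18],[[0,0,0],-0.18],[[0,0,0],-0.18],[[0,0,0],-0.18],[[0,0,0],-0.18],[[0,0,0],-0.18],[[0,0,0],-0.18],[[0,0,0],-0.18],[[0,0,0],-0.18]]' | head -1;python3 -m handwheel '[[[0,1,-1],0],[[0,0,0],0],[[0,0,0],0],[[0,0,0],0],[[0,0,0],0],[[0,0,0],0],[[0,0,0],0],[[0,0,0],0],[[0,0,0],0],[[0,0,0],0]]' | head -1; python3 f.py;python3 -m handwheel '[[[0,0,0],0],[[0,0,0],0],[[0,0,0],0],[[0,0,0],0],[[0,0,0],0],[[0,0,0],0],[[0,0,0],0],[[0,0,0],0],[[0,0,0],0],[[0,0,0],0]]' 255 40 | head -1; python3 f.py
```

```text
clock: 72.75
clock: 74.0
t 74.00 z 107.5 pos out/stopdir [-1.5  0.4] F out/stopdir/up [0.1 1.2] -0.1 Mz -0.040 M [-0.   -0.01] j6 0.64 gap 53.8 jaw -0.917
clock: 75.25
t 75.25 z 107.5 pos out/stopdir [-1.6  0.3] F out/stopdir/up [-1.7 -5.3] 1.7 Mz 0.024 M [0.8  0.46] j6 0.64 gap 39.3 jaw -0.917
```

```bash
python3 -m handwheel '[[[0,0,0],0.06],[[0,0,0],0.06],[[0,0,0],0.06],[[0,0,0],0.06],[[0,0,0],0],[[0,0,0],0],[[0,0,0],0],[[0,0,0],0],[[0,0,0],0],[[0,0,0],0]]' | head -1;python3 f.py; python3 -m handwheel '[[[0,0,0],0.06],[[0,0,0],0.06],[[0,0,0],0.06],[[0,0,0],0],[[0,0,0],0],[[0,0,0],0],[[0,0,0],0],[[0,0,0],0],[[0,0,0],0],[[0,0,0],0]]' | head -1; python3 f.py
```

```text
clock: 76.5
t 76.50 z 107.3 pos out/stopdir [-1.6  0.1] F out/stopdir/up [-1.8 -5.7] 0.9 Mz 0.068 M [0.97 0.47] j6 0.88 gap 39.5 jaw -1.157
clock: 77.75
t 77.75 z 107.3 pos out/stopdir [-1.9  0.2] F out/stopdir/up [-5.6 -4.8] -1.0 Mz 0.399 M [1.22 0.14] j6 1.06 gap 39.4 jaw -1.336
```

```bash
python3 -m handwheel '[[[0,0,0],0.05],[[0,0,0],0.05],[[0,0,0],0],[[0,0,0],0],[[0,0,0],0],[[0,0,0],0],[[0,0,0],0],[[0,0,0],0],[[0,0,0],0],[[0,0,0],0]]' | head -1;python3 f.py; python3 d.py
```

```text
clock: 79.0
t 79.00 z 107.4 pos out/stopdir [-2.3  0.2] F out/stopdir/up [-8.4 -4.9] -1.0 Mz 0.679 M [ 1.59 -0.13] j6 1.16 gap 39.0 jaw -1.436
top 213 strap top z mean 90.12 med 90.10 
scene 350 strap top z mean 90.07 med 90.20 knob top 0.44 133 [ 512.8 -102.6  127. ]
```

```bash
python3 -m handwheel '[[[0,0,0],0],[[0,0,0],0],[[0,0,0],0],[[0,0,0],0],[[0,0,0],0],[[-5,0,0],0],[[-20,0,0],0],[[-40,0,0],0],[[-40,0,0],0],[[-40,0,0],0]]' 60| head -1; python3 -m handwheel '[[[-20,-40,0],0],[[0,-50,0],0],[[0,-50,0],0],[[0,-50,0],0],[[0,-50,0],0],[[0,-50,0],0],[[0,0,0],0],[[0,0,0],0],[[0,0,0],0],[[0,0,0],0]]' ; python3 d.py; python3 - <<'E'
import cv2
i=cv2.imread('pics/d_scene.png'); cv2.imwrite('pics/e.png',cv2.resize(i[100:320,170:390],None,fx=2.6,fy=2.6,interpolation=cv2.INTER_CUBIC))
E
```

```text
clock: 80.45
clock: 81.7
eef_pos: [466.4, 181.1, 272.6]
eef_rot: [-3.076, 1.571, 0.198]
wrist_force: [-0.2, 0.2, 0.7]
finger_gap: 71.9
top 212 strap top z mean 89.89 med 89.80 knob top 0.66 134 [ 500.3 -105.6  127.5]

scene 351 strap top z mean 90.55 med 90.59 knob top 0.76 201 [ 506.2 -100.3  127.7]
```

View pics/e.png

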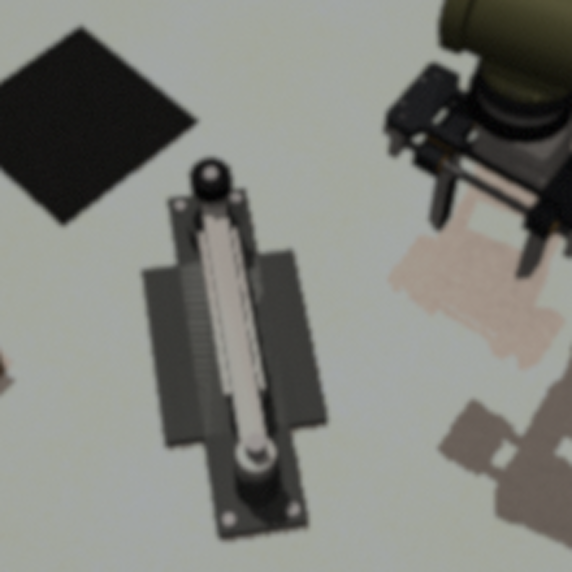

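The strap is in line over the rail with the knob down at crop (210,178). The knob top is at 127.6 mm against 142 mm raised, so it is about 14.5 mm down. The mat is empty and nothing lies beside the rail.

```bash
python3 -c "
from cell import manip; print(manip.sign_off())"
```

```text
the job is handed in; nothing more can be done
None
```

The job is done and handed in at about 82 s; `sign_off` reports no verdict.

- **Blanks:** Three were there. They now lie lengthwise on the rail at about x = −43, 0 and +42 mm, within 2 mm of its centre line. I measured this before closing the strap. Afterwards the strap covers them, so I could only see that nothing lies beside the rail and the mat is empty.
- **Strap and thread:** I swung the strap against its stop while it was raised. The screw first landed on the mouth's teeth, so I backed it anticlockwise under light pressure until it dropped in. It then ran clockwise with almost no torque to a firm stop, at about 0.7 N m.
- **Last checks:** After release the knob top stood at 127.6 mm against 142 mm raised, so the strap is about 14.5 mm down by itself and in line with the rail. The strap's own surface reads about 13.5 mm down, below the 13.8 mm required. That raised reference came from a different stretch of the strap, so I trust it less than the knob and the firm stop.
- **Went wrong on the way:** My first grip on the knob was about 2 mm off its axis and pressed sideways with up to 26 N. I let go, recentred and gripped again.
- **Other things:** I kept clear of the carton, bottle and screwdriver, but did not measure them again at the end.

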